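Post the sanding block through the dust flap

ROBOT

A 6-joint arm with a two-finger parallel gripper is mounted at the origin on the work surface; the furniture and walls round the work are solid. World frame = base frame: x ahead of the robot, y to its left, z up, the work surface at z = 0. Lengths are in m, angles in rad, forces in N, time in s.
With the tool pointing down it reaches from about 0.3 to 0.825 m from the base axis. Payload 5.4 kg.
Tool frame: the origin (TCP) lies on the centre line of the jaws, within the pads' length; the fingertips stand 14 mm ahead of it and the grasp point (between the pads) lies 5 mm behind it; z points along the fingers, y is the line along which they close (so a half turn about z gives the same grasp; the last joint's range is limited). The gripper opens to 92 mm and grips with 3 to 60 N. Pads are 20 mm wide; open, the fingers measure 128 mm over their backs; the gripper's body (75 mm by 189 mm) begins 69 mm behind the grasp point.
Start: joints at [-1.322, 0.158, 1.597, -0, 1.386, -0.21], TCP at [0.255, -0.516, 0.229] pointing down, gripper open.
Joint ranges: [-2.91, 2.91], [-0.94, 2.29], [0.18, 2.7], [-1.29, 4.43], [0.17, 2.64], [-3, 3]. Speed limits (rad/s): [2.57, 2.57, 3.14, 3.14, 3.14, 3.14].

INTERFACE

Orientations are given as a unit quaternion [w, x, y, z].
In Python, from workcell import arm gives the robot as it stands.
- The arm moves only by the tool move_arm, never from a script. Its argument "commands" is a list of rows, each an object with "translation": the shift along the tool's x, y, z in mm, a list of three; "roll": the turn about the tool's z in degrees. In form: [{"translation": [tx, ty, tz], "roll": roll}, ...]. A call has 1 to 12 rows; each row is the pose to reach, as a shift and turn from the pose commanded when the call began, along the tool's axes at that moment; what a row does not reach only later rows make up. A row lasts 1/12 s, in which the tool goes at most 41.7 mm and 7.16 degrees, less where a joint would pass 70% of its speed; a pose out of reach is approached as far as the arm can. A call with a gripper value outside its range is refused whole. "grip" is the opening, from 0 (shut) to 1 (fully open), set as the call begins (left out, the last holds). The fingers move at their own pace and stop on an object; "force" is the grip in N (left out, the last holds). Time passes only in rows, so rows that repeat a pose let the fingers close. It gives the time, the measured TCP pose, the force, the opening and the grip force at its end, in the units of the state.
- arm.read_state(): the state, without advancing time (a new reading comes with each control period).
- arm.grab_frame(name): name is "scene" or "top"; returns the picture (480x640x3 uint8, blue, green, red); there is no depth.
- arm.camera_model(name): a dict with "fov_y" (degrees; the focal length in pixels is half the picture's height over the tangent of half this angle, whatever the lens; pixels are square), "cx", "cy" (the principal point, pixels), "k1" (the pictures are not rectified: a ray, as slopes to the right and down, at radius r is drawn at 1 + k1 r^2 times it, then the intrinsics apply), "pose" (4x4, takes a point from camera to world coordinates). Camera axes: x right, y down, z forward; pixel columns grow to the right and rows downward; lengths in m; the calibration is good to about 2 mm. A picture is of the moment at which its call begins. camera_model takes no time and is no camera call.
- arm.sign_off(): hands the job in; it is judged then, once.
The state is a dict: "time": time; "joints": joint angles; "joint_velocities": joint speeds; "joint_torque": joint torques, N m; "ee_pos": TCP position; "eef_rot": TCP orientation; "ft_force": force on the tool from outside, world axes, zero at the start; "moment": the same for the moment, N m; "width": finger opening in m; "grip_force": force on a finger pad.
Only numpy, scipy, OpenCV 4.12 (cv2) and the standard library are available. Lean on these libraries where they do the work, as an engineer would, in place of code of your own. Each camera call takes 0.05 s, during which the arm holds its last target. There are 200 camera calls.

TASK

Put the cork sanding block away in the dust-tight bin without picking it up: with the fingers, push it along the plywood feed deck and in through the hanging metal flap, until it slides down inside the bin. Then draw the fingers back so that the flap swings fully shut behind it, and leave the other things lying round the bin where they are.

Things in the scene. Friction and masses are not known exactly. Their poses are not given: they have to be found in the camera images.
- chute: Fixed plywood bin with feed deck, 403 mm long. Origin on the table below the middle of the doorway; x = feed direction (deck into bin), y left of it, z up. Feed deck: flat, 170 mm wide, top at z = 130 mm, from x = -208 mm to the doorway, open at rear and sides. Bin: 124 mm wide, back wall at x = 185 mm, clear lid whose top is 82 mm above the deck.
- doorway (a point): Middle of the doorway's sill at deck height (z = 130 mm), axes as the chute's. The opening is 96 mm wide between two plywood posts that stand from x = -4 to 10 mm; lintel underside 66 mm above the deck. Two low rails (10 mm high) on the deck lead to it like a funnel: from y = +-73 mm at x = -44 mm to +-51 mm at the posts.
- ramp (a point): Top edge of the steel ramp, just inside the doorway (x = 4 mm, deck height, axes as the chute's). It falls at 43 degrees to the bin floor, 12 mm above the table. A block tips over this edge once its centre is past it, and slides down by itself when its tail has been pushed up to the doorway.
- flap (a joint): Angle (rad) of the flap, a light aluminium plate (50 g, 90 mm wide, 60 mm high, 3 mm thick) hanging in the doorway from a pin 64 mm above the deck at x = 8 mm. 0 = hanging shut; it opens only inward, away from the deck, up to 1.45, and falls shut by its own weight.
- block_centre (a point): centre of the cork sanding block (half-way up), a plain tan cuboid 58 x 95 x 26 mm lying flat on the deck, about 80 g; its x axis runs along the 58 mm width, y along the 95 mm length, z up. It starts with its length roughly along the feed direction (within 0.35 rad) and up to 30 mm off the doorway's middle line
- cork_block: bystander: rounded cork lump 62 x 76 x 52 mm on the table; origin at the centre of its underside
- pebble: bystander: smooth oblong pebble 46 x 78 x 33 mm on the table; origin at the centre of its underside
- tape_roll: bystander: roll of tape 54 mm across, 19 mm high, lying on the table; origin at the centre of its underside

How it is judged:
On the way:
1. the block, in the doorway, has pushed the flap open (value of joint flap above 0.3 rad and x of block_centre in the frame of chute above -0.045 m), for 0.02 s.
At the end, for the whole second after the job is handed in: the block's centre is inside the bin, below deck level (under 105 mm above the table), at rest (under 20 mm/s), and the flap hangs shut (under 0.06 rad) (x of block_centre in the frame of chute between 0.02 and 0.185 m and y of block_centre in the frame of chute between -0.052 and 0.052 m and z of block_centre in the frame of chute below 0.105 m and value of joint flap below 0.06 rad and linear speed of block below 0.02 m/s); the robot touches nothing.
It fails at once if the block is lifted: its centre more than 37 mm above where it is when it lies on the deck (z of block_centre in the frame of chute above 0.18 m).
It fails at once if a bystander (cork lump, pebble, tape roll) is moved by more than 20 mm (distance of any of cork_block, pebble, tape_roll from where it was at the start of the episode above 0.02 m).
It also fails if it takes over 48 s, if anything falls off the work surface, if the arm or the gripper's body presses on something with over 40 N, if the wrist force passes 120 N, or if a joint passes its speed limit or range.

## Working session

There is one attempt and no reset: what is moved stays moved. The work goes in short steps, Python scripts to look and compute and a tool call to move; the robot and the scene stay as the last step left them, time stands still between calls to the robot, and variables do not carry over. Pictures are saved under pics/ and viewed, at most 10 in all, crops included, and the job is handed in when it is done.

Besides the shell and the picture viewer there is one more tool, called after "Request:" as name([rows], argument=value, ...), one row to a line, values as JSON. move_arm: Moves the arm, as the interface text tells. Its arguments: {"type":"object","properties":{"commands":{"type":"array"},"grip":{"type":"number"},"force":{"type":"number"}},"required":["commands"]}

```bash
mkdir -p pics
python3 - <<'E'
from workcell import arm
import cv2
for n in("scene","top"):
    cv2.imwrite(f"pics/{n}0.png",arm.grab_frame(n)); m=arm.camera_model(n); print(n,m)
print(arm.read_state())
E
```

```text
scene {'fov_y': 45.14367767238926, 'cx': 329.1714103719105, 'cy': 252.38715538072358, 'k1': -0.1832374758381612, 'pose': array([[-0.6094038 , -0.35167529,  0.71059939, -0.4646602 ],
       [-0.79276153,  0.25614326, -0.55310016,  0.70241199],
       [ 0.01249641, -0.9003972 , -0.43488932,  0.71032188],
       [ 0.        ,  0.        ,  0.        ,  1.        ]])}
top {'fov_y': 47.436115663457265, 'cx': 318.0150143072532, 'cy': 230.58192654788377, 'k1': -0.09404497432178532, 'pose': array([[ 0.02587048, -0.99050632,  0.13501092,  0.24939699],
       [-0.999428  , -0.02856993, -0.01809488,  0.01500451],
       [ 0.02178034, -0.13446557, -0.99067887,  1.39273277],
       [ 0.        ,  0.        ,  0.        ,  1.        ]])}
{'time': 0.1, 'joints': array([-1.32210151e+00,  1.58990941e-01,  1.59807707e+00, -3.52225452e-06,
        1.38618124e+00, -2.10093021e-01]), 'joint_velocities': array([-0.00048727, -0.00039441, -0.00375295, -0.00034937,  0.00152701,
       -0.00020041]), 'joint_torque': array([ 5.38168442e-04, -3.86504960e+01, -3.22958493e+01,  7.02837319e-02,
        3.39652703e-02, -5.32211186e-05]), 'ee_pos': array([ 0.25449666, -0.5150258 ,  0.22772923]), 'eef_rot': array([-8.28108320e-04,  9.73803981e-01,  2.27387600e-01, -1.77164745e-05]), 'ft_force': array([ 0.78526111, -0.40135206, -0.49258519]), 'moment': array([-0.01366556, -0.01674973,  0.0273886 ]), 'grip_force': 0.0, 'width': 0.09206437326129936}
```

View pics/scene0.png

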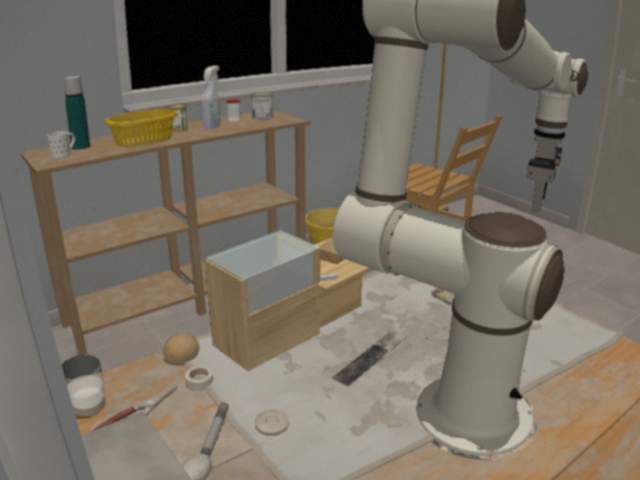

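View pics/top0.png

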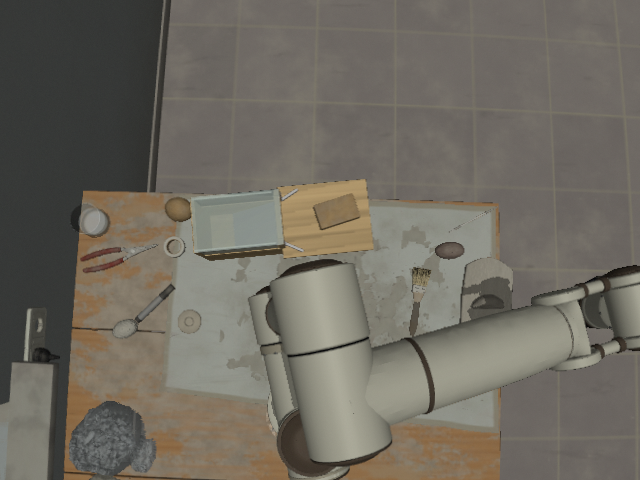

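The top view shows the deck's rear corners near (366,180) and (373,248). The block is near (337,211), the rails meet the doorway near x=283, and the feed direction runs to image left. The pebble is near (449,250), and the cork lump and tape are left of the bin. Next I'll measure these.

```bash
cat > h.py <<'E'
from workcell import arm
import cv2,numpy as np
def ray(n,px):
    m=arm.camera_model(n);f=240/np.tan(np.radians(m["fov_y"]/2))
    K=np.array([[f,0,m["cx"]],[0,f,m["cy"]],[0,0,1]])
    u=cv2.undistortPoints(np.array(px,float).reshape(-1,1,2),K,np.array([m["k1"],0,0,0,0]))[:,0]
    return m["pose"][:3,3],np.c_[u,np.ones(len(u))]@m["pose"][:3,:3].T
def plane(n,px,z):
    o,d=ray(n,px); return o+d*((z-o[2])/d[:,2])[:,None]
def project(n,P):
    m=arm.camera_model(n);f=240/np.tan(np.radians(m["fov_y"]/2))
    K=np.array([[f,0,m["cx"]],[0,f,m["cy"]],[0,0,1]]);T=np.linalg.inv(m["pose"])
    return cv2.projectPoints(np.array(P,float),cv2.Rodrigues(T[:3,:3])[0],T[:3,3],K,np.array([m["k1"],0,0,0,0]))[0][:,0]
E
python3 - <<'E'
from h import *
im=cv2.imread("pics/top0.png")
c=im[165:275,180:390]
cv2.imwrite("pics/crop.png",cv2.resize(c,None,fx=3.8,fy=3.8,interpolation=cv2.INTER_CUBIC))
hsv=cv2.cvtColor(im,cv2.COLOR_BGR2HSV)
for p in((337,211),(360,200),(300,225),(350,235)):print(p,hsv[p[1],p[0]])
E
```

```text
(337, 211) [ 18 102 135]
(360, 200) [ 19  98 171]
(300, 225) [ 19  97 152]
(350, 235) [ 19  99 157]
```

View pics/crop.png

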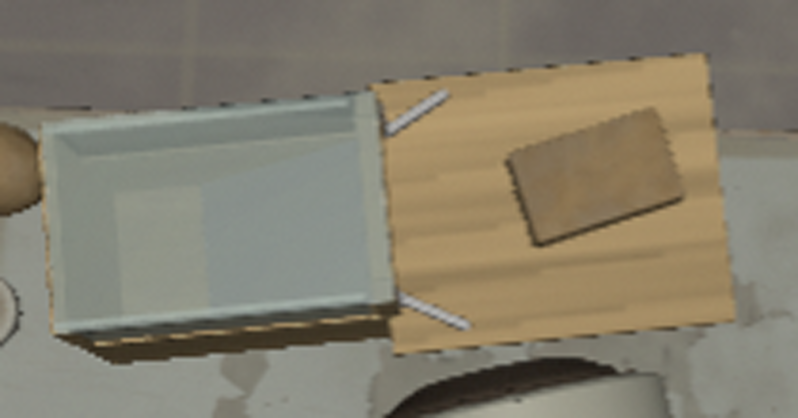

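The crop shows the deck corners at (707,55), (735,320), (395,354) and (375,85). The block's top corners are at (507,158), (654,108), (683,196) and (537,240), all in crop pixels.

```bash
cat >> h.py <<'E'
cr=lambda p:(np.array(p,float)+.5)/3.8-.5+[180,165]
E
python3 - <<'E'
from h import *
D=plane("top",cr([(707,55),(735,320),(395,354),(375,85)]),.13)
print(D)
rear=(D[0]+D[1])/2; front=(D[2]+D[3])/2
r=D[1]-D[0]; e1=D[2]-D[1]; e2=D[3]-D[0]
print("widths",np.linalg.norm(r),np.linalg.norm(D[2]-D[3]),np.linalg.norm(e1),np.linalg.norm(e2))
a=[np.arctan2(v[1],v[0]) for v in(e1,e2)]; ar=np.arctan2(r[1],r[0])-np.pi/2
print(a,ar,ar+2*np.pi)
# lid corners at z .212: back & front
L=plane("top",cr([(42,125),(55,332),(398,303),(375,88)]),.212);print(L)
le=[L[2]-L[1],L[3]-L[0]];print([np.arctan2(-v[1],-v[0]) for v in le])
ang=np.mean(a)
f=np.array([np.cos(ang),np.sin(ang)]);l=np.array([-f[1],f[0]])
o=rear[:2]+.208*f
print("origin",o,"ang",ang)
for n,Q in(("deck",D),("lid",L),("rails",plane("top",cr([(388,132),(447,95),(402,298),(467,327)]),.14)),("block",plane("top",cr([(507,158),(654,108),(683,196),(537,240)]),.156))):
    q=Q[:,:2]-o; print(n,np.c_[q@f,q@l].round(4).tolist(),(np.c_[q@f,q@l].mean(0)).round(4))
E
```

```text
[[ 0.54791987 -0.11791759  0.13      ]
 [ 0.38225363 -0.13740681  0.13      ]
 [ 0.35561865  0.07003022  0.13      ]
 [ 0.52244358  0.08820499  0.13      ]]
widths 0.16680867377014416 0.16781204090326138 0.20914001464090443 0.20769101305754756
[np.float64(1.698497910752482), np.float64(1.6937704119880408)] -4.5952857237564455 1.6878995834231407
[[0.47561629 0.27550937 0.212     ]
 [0.35565805 0.26110437 0.212     ]
 [0.37798773 0.06573448 0.212     ]
 [0.50293615 0.08338622 0.212     ]]
[np.float64(1.684596861861703), np.float64(1.7120490538042559)]
origin [0.43908469 0.07870614] ang 1.6961341613702614
deck [[-0.2087, -0.0834], [-0.2073, 0.0834], [0.0018, 0.0839], [-0.001, -0.0839]] [-0.1038  0.    ]
lid [[0.1907, -0.0608], [0.1914, 0.06], [-0.0052, 0.0622], [-0.0033, -0.0639]] [ 0.0934 -0.0006]
rails [[-0.0066, -0.0516], [-0.0448, -0.0712], [-0.0058, 0.0513], [-0.0434, 0.0727]] [-0.0252  0.0003]
block [[-0.0772, -0.0256], [-0.1693, -0.0478], [-0.1809, 0.0078], [-0.0903, 0.026]] [-0.1294 -0.0099]
```

```bash
cat >> h.py <<'E'
from scipy.spatial.transform import Rotation as R
O=np.array([.439,.0787]);A=1.695
F=np.array([np.cos(A),np.sin(A)]);Lf=np.array([-F[1],F[0]])
def shift(cx,cy,z,yaw):  # chute-frame TCP target -> tool shift mm, roll deg
    s=arm.read_state();q=s["eef_rot"];r=R.from_quat([q[1],q[2],q[3],q[0]])
    t=np.r_[O+cx*F+cy*Lf,z]
    x=r.as_matrix()[:,0];now=np.arctan2(x[1],x[0])
    return (r.inv().apply(t-s["ee_pos"])*1000).round(1),round(-np.degrees((A+yaw-now+np.pi)%(2*np.pi)-np.pi),2)
def where():
    s=arm.read_state();q=s["eef_rot"];x=R.from_quat([q[1],q[2],q[3],q[0]]).as_matrix()[:,0]
    d=s["ee_pos"][:2]-O
    return [round(float(v),4) for v in(d@F,d@Lf,s["ee_pos"][2],np.arctan2(x[1],x[0])-A,s["time"],s["width"])],s["ft_force"].round(2)
E
python3 -c "
from h import *
print(where(),shift(-.209,-.0276,.215,.215))"
```

```text
([-0.5663, 0.2566, 0.2277, -1.2362, 0.1, 0.0921], array([ 0.79, -0.4 , -0.49])) (array([ 385.8, -244.1,   13.3]), np.float64(-83.15))
```

Request:
move_arm([
  {"translation": [32,-20,0],"roll": -7},
  {"translation": [64,-41,0],"roll": -14},
  {"translation": [96,-61,0],"roll": -21},
  {"translation": [128,-81,0],"roll": -28},
  {"translation": [161,-102,0],"roll": -35},
  {"translation": [193,-122,0],"roll": -42},
  {"translation": [225,-142,0],"roll": -49},
  {"translation": [257,-163,0],"roll": -56},
  {"translation": [289,-183,0],"roll": -63},
  {"translation": [321,-203,0],"roll": -70},
  {"translation": [354,-224,0],"roll": -77},
  {"translation": [386,-244,0],"roll": -83},
], grip=0.16)

```text
time: 1.1
ee_pos: [0.4931, -0.1237, 0.2283]
eef_rot: [-0.0, 0.576, 0.817, 0.0]
ft_force: [1.0, -0.6, -0.4]
width: 0.0155
grip_force: 0.0
```

```bash
python3 -c "
from h import *
print(where(),shift(-.209,-.0276,.156,.215))"
```

```text
([-0.2076, -0.0286, 0.2283, 0.2184, 1.1, 0.0155], array([ 1.03, -0.63, -0.44])) (array([-1.2, -1.3, 72.3]), np.float64(0.2))
```

Request:
move_arm([
  {"translation": [-1,-1,15],"roll": 0},
  {"translation": [-1,-1,30],"roll": 0},
  {"translation": [-1,-1,45],"roll": 0},
  {"translation": [-1,-1,60],"roll": 0},
  {"translation": [-1,-1,72],"roll": 0},
  {"translation": [-1,-1,72],"roll": 0},
  {"translation": [-1,-1,72],"roll": 0},
])

```text
time: 1.68
ee_pos: [0.4915, -0.1269, 0.156]
eef_rot: [-0.001, 0.579, 0.816, -0.0]
ft_force: [1.0, -1.0, 0.4]
width: 0.0145
grip_force: 0.0
```

Run:
```python
from h import *
print(where())
im=arm.grab_frame("top")
cv2.imwrite("pics/t1.png",cv2.resize(im[140:280,180:400],None,fx=3.6,fy=3.6,interpolation=cv2.INTER_CUBIC))
```

```text
([-0.2105, -0.0267, 0.156, 0.2123, 1.6833, 0.0145], array([ 0.96, -0.97,  0.41]))
```

View pics/t1.png

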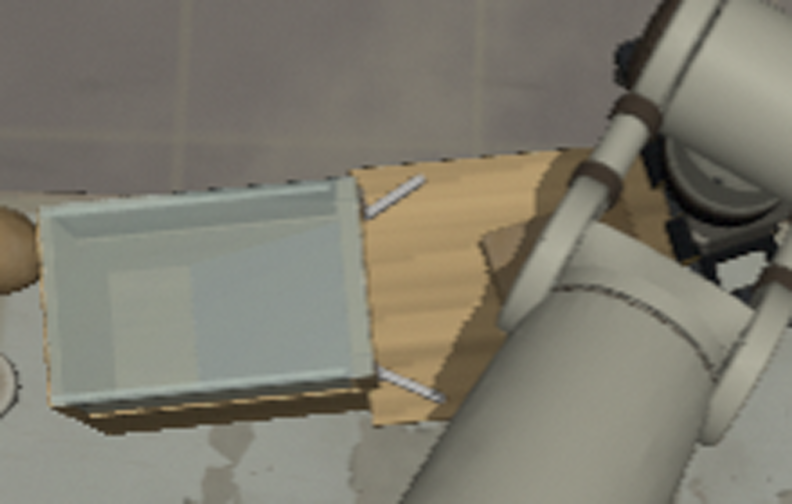

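The arm hides the block's rear, and the visible front edge hasn't moved. I'll make a straight push along the block's axis, then an arc to square it up.

Request:
move_arm([
  {"translation": [5,0,0],"roll": 0},
  {"translation": [10,0,0],"roll": 0},
  {"translation": [15,0,0],"roll": 0},
  {"translation": [20,0,0],"roll": 0},
  {"translation": [23,0,0],"roll": 0},
  {"translation": [26,0,0],"roll": 0},
  {"translation": [30,0,0],"roll": 0},
  {"translation": [34,0,0],"roll": 0},
  {"translation": [38,0,0],"roll": 0},
  {"translation": [42,0,0],"roll": 0},
  {"translation": [46,0,0],"roll": 0},
  {"translation": [46,0,0],"roll": 0},
])

```text
time: 2.73
ee_pos: [0.4766, -0.0829, 0.1565]
eef_rot: [-0.0, 0.578, 0.816, 0.0]
ft_force: [0.6, 0.1, 0.1]
width: 0.0148
grip_force: 0.0
```

Run:
```python
from h import *
print(where())
im=arm.grab_frame("top")
cv2.imwrite("pics/t2.png",cv2.resize(im[140:280,180:400],None,fx=3.6,fy=3.6,interpolation=cv2.INTER_CUBIC))
```

```text
([-0.165, -0.0172, 0.1565, 0.213, 2.7333, 0.0148], array([0.64, 0.06, 0.13]))
```

View pics/t2.png

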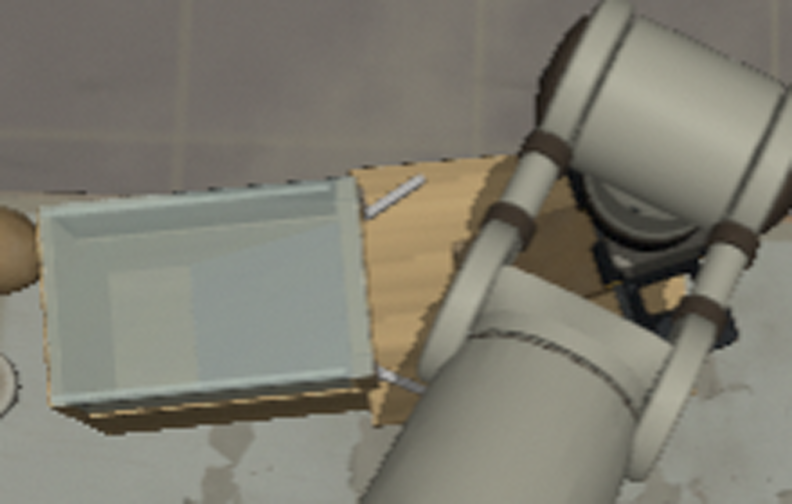

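Run:
```python
from h import *
p=(np.array([(455,242),(610,293)],float)+.5)/3.6-.5+[180,140]
q=plane("top",p,.156)[:,:2]-O; print(np.c_[q@F,q@Lf])
```

```text
[[-0.06098084 -0.02578709]
 [-0.15615738  0.01636127]]
```

The block's front-right corner is near crop pixel (455,242), within about 5 mm of the predicted spot. On to the arc.

Request:
move_arm([
  {"translation": [4.4,-1,0],"roll": 1},
  {"translation": [8.8,-1.9,0],"roll": 2},
  {"translation": [13.2,-2.7,0],"roll": 3},
  {"translation": [17.6,-3.4,0],"roll": 4},
  {"translation": [22,-4.1,0],"roll": 5},
  {"translation": [26.4,-4.6,0],"roll": 6},
  {"translation": [30.9,-5.1,0],"roll": 7},
  {"translation": [35.3,-5.5,0],"roll": 8},
  {"translation": [39.8,-5.9,0],"roll": 9},
  {"translation": [44.5,-6.2,0],"roll": 10},
  {"translation": [49,-6.4,0],"roll": 11},
  {"translation": [54,-6.5,0],"roll": 12.2},
])

```text
time: 3.78
ee_pos: [0.4526, -0.0344, 0.1566]
eef_rot: [-0.0, 0.663, 0.749, -0.0]
ft_force: [0.2, 0.5, 0.1]
width: 0.0146
grip_force: 0.2
```

Run:
```python
from h import *
print(where())
im=arm.grab_frame("top")
cv2.imwrite("pics/t3.png",cv2.resize(im[140:280,180:400],None,fx=3.6,fy=3.6,interpolation=cv2.INTER_CUBIC))
```

```text
([-0.1139, 0.0005, 0.1566, -0.0023, 3.7833, 0.0146], array([0.16, 0.54, 0.08]))
```

View pics/t3.png

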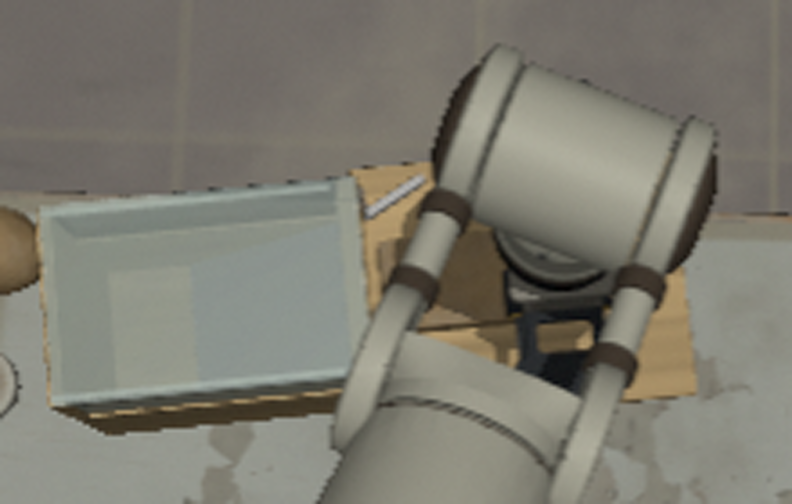

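The block looks squared up: its left edge runs from about (420,328) to (508,320) and its front-right corner is near (378,240). I'll check both in chute coordinates.

Run:
```python
from h import *
p=(np.array([(378,240),(420,328),(508,320)],float)+.5)/3.6-.5+[180,140]
q=plane("top",p,.156)[:,:2]-O; print(np.c_[q@F,q@Lf])
```

```text
[[-0.01219158 -0.03172535]
 [-0.03361229  0.02725037]
 [-0.08970345  0.02746495]]
```

Request:
move_arm([
  {"translation": [6,0,0],"roll": 0},
  {"translation": [12,0,0],"roll": 0},
  {"translation": [18,0,0],"roll": 0},
  {"translation": [24,0,0],"roll": 0},
  {"translation": [30,0,0],"roll": 0},
  {"translation": [36,0,0],"roll": 0},
  {"translation": [42,0,0],"roll": 0},
  {"translation": [48,0,0],"roll": 0},
  {"translation": [54,0,0],"roll": 0},
  {"translation": [60,0,0],"roll": 0},
  {"translation": [66,0,0],"roll": 0},
  {"translation": [72,0,0],"roll": 0},
])

```text
time: 4.83
ee_pos: [0.444, 0.0371, 0.1567]
eef_rot: [0.0, 0.662, 0.749, 0.0]
ft_force: [-0.9, -0.4, 1.3]
width: 0.0144
grip_force: 0.5
```

Run:
```python
from h import *
print(where())
im=arm.grab_frame("top")
cv2.imwrite("pics/t4.png",cv2.resize(im[140:280,180:400],None,fx=3.6,fy=3.6,interpolation=cv2.INTER_CUBIC))
```

```text
([-0.0419, 0.0002, 0.1567, -0.0005, 4.8333, 0.0144], array([-0.86, -0.38,  1.31]))
```

View pics/t4.png

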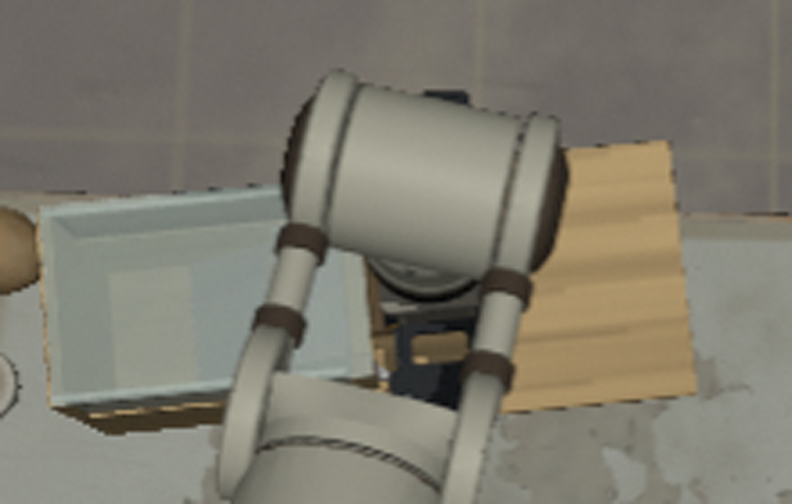

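The bin and lid are untouched, and the block's tail is hidden under the wrist near the doorway. I'll push the last stretch slowly.

Request:
move_arm([
  {"translation": [4,0,0],"roll": 0},
  {"translation": [8,0,0],"roll": 0},
  {"translation": [12,0,0],"roll": 0},
  {"translation": [15,0,0],"roll": 0},
  {"translation": [18,0,0],"roll": 0},
  {"translation": [21,0,0],"roll": 0},
  {"translation": [24,0,0],"roll": 0},
  {"translation": [25,0,0],"roll": 0},
  {"translation": [25,0,0],"roll": 0},
  {"translation": [25,0,0],"roll": 0},
])

```text
time: 5.72
ee_pos: [0.4409, 0.0614, 0.1566]
eef_rot: [0.0, 0.662, 0.749, -0.0]
ft_force: [-0.4, 0.0, -0.0]
width: 0.0145
grip_force: 0.0
```

Run:
```python
from h import *
print(where())
im=arm.grab_frame("scene")
cv2.imwrite("pics/s5.png",cv2.resize(im[200:380,180:400],None,fx=3.3,fy=3.3,interpolation=cv2.INTER_CUBIC))
```

```text
([-0.0174, 0.0003, 0.1566, -0.0004, 5.7167, 0.0145], array([-0.39,  0.03, -0.  ]))
```

View pics/s5.png

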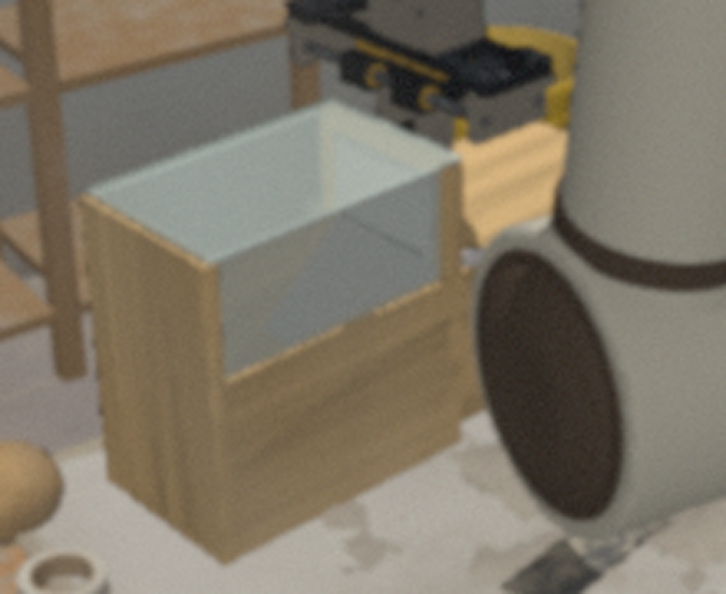

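The view through the bin's clear upper side shows no block in the doorway, and the contact force is zero, so it has probably slid down. I'll draw back and look from above.

Request:
move_arm([
  {"translation": [-10,0,0],"roll": 0},
  {"translation": [-25,0,0],"roll": 0},
  {"translation": [-45,0,0],"roll": 0},
  {"translation": [-70,0,0],"roll": 0},
  {"translation": [-95,0,0],"roll": 0},
  {"translation": [-120,0,0],"roll": 0},
  {"translation": [-145,0,-20],"roll": 0},
  {"translation": [-170,0,-40],"roll": 0},
  {"translation": [-195,0,-60],"roll": 0},
  {"translation": [-225,0,-70],"roll": 0},
  {"translation": [-255,0,-70],"roll": 0},
  {"translation": [-255,0,-70],"roll": 0},
])

```text
time: 6.77
ee_pos: [0.4727, -0.1973, 0.2278]
eef_rot: [0.002, 0.664, 0.748, -0.001]
ft_force: [0.1, -0.6, -0.4]
width: 0.0147
grip_force: 0.0
```

Run:
```python
from h import *
print(where())
im=arm.grab_frame("top")
o=cv2.imread("pics/top0.png")
cv2.imwrite("pics/t6.png",cv2.resize(im[165:275,160:370],None,fx=3.8,fy=3.8,interpolation=cv2.INTER_CUBIC))
for n,(x,y) in dict(cork=(178,209),tape=(174,246),pebble=(449,250)).items():
    s=np.s_[y-18:y+18,x-18:x+18]; print(n,cv2.absdiff(im[s],o[s]).mean())
```

```text
([-0.278, 0.0008, 0.2278, -0.0051, 6.7667, 0.0147], array([ 0.11, -0.62, -0.41]))
cork 2.665895061728395
tape 3.025977366255144
pebble 4.523148148148148
```

View pics/t6.png

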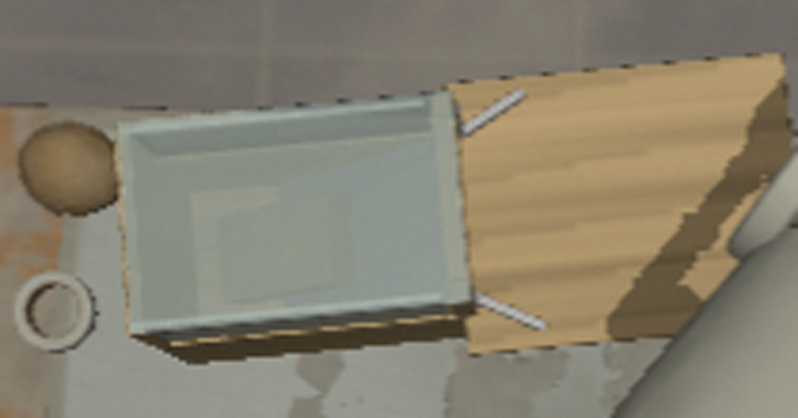

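The block lies in the bin around crop pixel (285,250), the deck is empty, and the cork lump and tape roll look unmoved. I'll check that it's at rest, estimate its position, then sign off.

Run:
```python
from h import *
p=(np.array([(219,213),(350,190),(355,285),(225,303)],float)+.5)/3.8-.5+[160,165]
q=plane("top",p,.05)[:,:2]-O; q=np.c_[q@F,q@Lf]; print(q.round(3),q.mean(0))
a=arm.grab_frame("top"); 
for _ in range(6): b=arm.grab_frame("top")
print(cv2.absdiff(a,b)[190:260,190:285].max(), cv2.absdiff(a,b)[190:260,190:285].mean(), where())
```

```text
[[ 0.16  -0.031]
 [ 0.074 -0.038]
 [ 0.075  0.025]
 [ 0.161  0.028]] [ 0.11743501 -0.0040258 ]
5 0.7201002506265665 ([-0.2714, 0.0004, 0.2264, 0.0008, 7.1667, 0.0146], array([ 0.13, -0.06, -0.32]))
```

```bash
python3 -c "
from workcell import arm
print(arm.sign_off())"
```

```text
the job is handed in; nothing more can be done
None
```

The sanding block was pushed through the flap and is at rest inside the bin, centred about 117 mm past the doorway; the fingers are drawn back and the job is handed in, with the cork lump, tape roll and pebble apparently unmoved and the flap judged shut because the block lies clear of it, not measured directly.

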